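# Load the rinse dish and tip the blue fittings into it

### The job

Clamp the empty steel dish squarely, flat and centred on the shaker: press the orange sprung jaw back with the dish and lower it in behind the low fixed bar, with the black lug on the bar's side. Then take the white fittings tray by its fin and tip it over the dish towards the blue compartment's open corner, so that all the blue fittings fall into the dish and every other fitting stays in its own compartment. Finally set the tray back down level in the middle of its blue mat, leaving the dish clamped and the bottle, jar and wrench where they are.

Things in the scene. Friction and masses are not known exactly. Their poses are not given: they have to be found in the camera images.
- bed (a point): Shaker (cream box 210 x 200 mm, aluminium platform 56 mm above the bench), fixed. Point on the platform top at the centre of the clamping place: a seated dish has its centre over it. Its x axis runs from the fixed bar to the orange jaw, z up; x reaches from -102 to +108 mm of the box. Jaw face at x = +40 mm when shut, 80 mm wide, 34 mm tall above the platform
- bar (a point): middle of the top of the low dark fixed bar's inner face, at x = -52 mm of the bed. The bar is 12 mm tall above the platform, 10 mm thick, 100 mm wide, along the bed's y. The dish's lug side goes against it
- jaw (a joint): orange sprung jaw, m: 0 = shut, grows as it is pressed back along the bed's +x, stop at 0.030. Its spring (3 N when shut, plus 120 N/m) shuts it at once when let go. It reads 0.012 with the dish clamped
- dish_lug (a point): Loose steel rinse dish, 104 mm (its x) by 96 mm (its y), walls 3 mm thick, 26 mm tall, floor 3 mm, about 0.2 kg. On its -x wall stands a black grip lug, 12 mm thick along x, 40 mm wide along y, its outer face flush with the wall, top 54 mm above the dish's underside. Point in the middle of the lug, 42 mm above the underside, 46 mm to -x from the dish's centre
- dish_mid (a point): centre of the dish's inner floor, 3 mm above its underside; same axes as the lug. The inside is 98 x 90 mm
- organiser_grip (a point): White fittings tray, 116 x 116 mm, 28 mm tall, floor 3 mm, about 0.25 kg, loose on its mat, divided by a cross along its x and y axes into four. In its middle a dark upright grip fin, 12 mm thick along x, 50 mm long along y, from 28 to 74 mm above the underside. Point in the fin, 56 mm above the underside. Blue fittings lie in the +x+y compartment, red +x-y, yellow -x-y, black -x+y
- blue_spout (a point): outer corner of the blue compartment, on the tray's floor, 58 mm to +x and +y from its middle, 53 mm below organiser_grip. Each compartment is open at its outer corner (outer walls end 30 mm before it). Fittings start to slide at about 16 degrees; at 45 degrees towards a corner that compartment empties in about a second and walls hold the others
- mat: blue rubber mat, 160 x 160 x 3 mm, fixed to the bench; origin at the centre of its underside. The tray starts on it and belongs there
- blue1_c (a point): blue capillary fitting, 13 mm across, 14 mm tall with a narrower tip, 12 g; its centre
- blue2_c (a point): blue capillary fitting, 13 mm across, 14 mm tall with a narrower tip, 12 g; its centre
- blue3_c (a point): blue capillary fitting, 13 mm across, 14 mm tall with a narrower tip, 12 g; its centre
- red1_c (a point): red capillary fitting, 13 mm across, 14 mm tall with a narrower tip, 12 g; its centre
- red2_c (a point): red capillary fitting, 13 mm across, 14 mm tall with a narrower tip, 12 g; its centre
- yellow1_c (a point): yellow capillary fitting, 13 mm across, 14 mm tall with a narrower tip, 12 g; its centre
- yellow2_c (a point): yellow capillary fitting, 13 mm across, 14 mm tall with a narrower tip, 12 g; its centre
- black1_c (a point): black capillary fitting, 13 mm across, 14 mm tall with a narrower tip, 12 g; its centre
- black2_c (a point): black capillary fitting, 13 mm across, 14 mm tall with a narrower tip, 12 g; its centre
- reagent: amber bottle, bystander; 68 mm across, 150 mm tall; origin under its centre
- spanner: wrench lying on the bench, bystander; 140 mm
- jar: small glass jar with a blue lid, bystander; 44 mm across, 55 mm tall; origin under its centre
Things that resemble listed ones, but are neither listed nor needed, are in the scene too. Leave any green or pink look-alike of the part that bears dish_lug alone.

How it is judged (in metres and radians):
On the way, in this order (a step that is already met when the one before it is completed fails the run):
1. the dish is clamped on the shaker, between the bar and the sprung jaw (x of dish_mid in the frame of bed between -0.006 and 0.006 m and y of dish_mid in the frame of bed between -0.018 and 0.018 m and z of dish_mid in the frame of bed between -0.002 and 0.007 m and angle between the x axis of dish_mid and the x axis of bed, either way round below 0.1 rad and angle between dish_mid's own z axis and vertical below 0.06 rad and value of joint jaw between 0.006 and 0.018 m and x of dish_lug in the frame of bed below 0 m), for 0.2 s.
2. the tray is held over the clamped dish and tipped (all of step 1 and angle between organiser_grip's own z axis and vertical above 0.2 rad and height (world z) of organiser_grip above 0.12 m and horizontal distance between organiser_grip and bed below 0.18 m).
3. all blue fittings are in the dish (x of blue1_c in the frame of dish_mid between -0.05 and 0.05 m and y of blue1_c in the frame of dish_mid between -0.046 and 0.046 m and z of blue1_c in the frame of dish_mid between 0 and 0.03 m and x of blue2_c in the frame of dish_mid between -0.05 and 0.05 m and y of blue2_c in the frame of dish_mid between -0.046 and 0.046 m and z of blue2_c in the frame of dish_mid between 0 and 0.03 m and x of blue3_c in the frame of dish_mid between -0.05 and 0.05 m and y of blue3_c in the frame of dish_mid between -0.046 and 0.046 m and z of blue3_c in the frame of dish_mid between 0 and 0.03 m), for 0.2 s.
4. the tray stands level in the middle of its mat (horizontal distance between organiser_grip and mat below 0.03 m and angle between organiser_grip's own z axis and vertical below 0.06 rad and height (world z) of organiser_grip between 0.054 and 0.064 m), for 0.2 s.
At the end, for the whole second after the job is handed in: Dish flat and square (0.1 rad) in the clamp, lug by the bar, within 6 mm along and 18 mm across, jaw open 6-18 mm; all blue fittings in the dish, the others in their own compartments; tray level on the mat, within 30 mm of its centre; bottle, jar, wrench not moved 40 mm (all of step 1 and all of step 3 and all of step 4 and x of red1_c in the frame of organiser_grip between 0.001 and 0.058 m and y of red1_c in the frame of organiser_grip between -0.058 and -0.001 m and z of each of red1_c, red2_c, yellow1_c, yellow2_c, black1_c, black2_c in the frame of organiser_grip below -0.03 m and x of red2_c in the frame of organiser_grip between 0.001 and 0.058 m and y of red2_c in the frame of organiser_grip between -0.058 and -0.001 m and x of yellow1_c in the frame of organiser_grip between -0.058 and -0.001 m and y of yellow1_c in the frame of organiser_grip between -0.058 and -0.001 m and x of yellow2_c in the frame of organiser_grip between -0.058 and -0.001 m and y of yellow2_c in the frame of organiser_grip between -0.058 and -0.001 m and x of black1_c in the frame of organiser_grip between -0.058 and -0.001 m and y of black1_c in the frame of organiser_grip between 0.001 and 0.058 m and x of black2_c in the frame of organiser_grip between -0.058 and -0.001 m and y of black2_c in the frame of organiser_grip between 0.001 and 0.058 m); the robot touches nothing.
It fails at once if a red, yellow or black fitting leaves the tray (distance between any of red1_c, red2_c, yellow1_c, yellow2_c, black1_c, black2_c and organiser_grip above 0.11 m).
It fails at once if the bottle, jar or wrench is moved by more than 40 mm or knocked over (distance of any of reagent, jar, spanner from where it was at the start of the episode above 0.04 m or angle between any of reagent, jar's own z axis and vertical above 0.6 rad).
It also fails if it takes over 72 s, if anything falls off the work surface, if the arm or the gripper's body presses on something with over 40 N, if the wrist force passes 120 N, or if a joint passes its speed limit or range.

### The arm

A 6-joint arm with a two-finger parallel gripper is mounted at the origin on the work surface. World frame = base frame: x ahead of the robot, y to its left, z up, the work surface at z = 0. Lengths are in mm, angles in degrees, forces in N, time in s.
With the tool pointing down it reaches from about 350 to 850 mm from the base axis. Payload 8.1 kg.
Tool frame: the origin (TCP) lies on the centre line of the jaws, within the pads' length; the fingertips stand 19 mm ahead of it and the grasp point (between the pads) is the TCP; z points along the fingers, y is the line along which they close (so a half turn about z gives the same grasp; the last joint's range is limited). The gripper opens to 85 mm and grips with 20 to 120 N. Pads are 22 mm wide; open, the fingers measure 114 mm over their backs; the gripper's body (76 mm by 85 mm) begins 54 mm behind the grasp point. The pads swing forward as they close: fully open they stand 13 mm farther back than shut.
Start: joints at [69.248, 7.471, 85.268, -0, 87.261, -4.893], TCP at [163.945, 577.172, 250.292] pointing down, gripper open.
Joint ranges: [-169.43, 169.43], [-51.17, 129.36], [1.28, 143.12], [-76.62, 256.62], [0, 156.53], [-152.29, 152.29]. Speed limits (degrees/s): [136.94, 136.94, 159.86, 180, 180, 180].

### API

Orientations are given as [roll, pitch, yaw] about the fixed x, y, z axes, in that order (R = Rz(yaw) Ry(pitch) Rx(roll)).
In Python, from bench import r gives the robot as it stands. The module is installed in compiled form; this text tells all that it offers.
- The arm moves only by the tool servo_tool, never from a script. Its arguments are lists of equal length, an entry for each row: "fingers": the finger opening in m, from 0 to 0.0854; "linear": the shift along the tool's x, y, z in m, a list of three; "rotation": the turn, a rotation vector about the tool's x, y, z in degrees, a list of three. A call has 1 to 10 rows; each row is the pose to reach, as a shift and turn from the pose commanded when the call began, along the tool's axes at that moment; what a row does not reach only later rows make up. A row lasts 1/10 s, in which the tool goes at most 50 mm and 8.59 degrees, less where a joint would pass 70% of its speed; a pose out of reach is approached as far as the arm can. A call with a gripper value outside its range is refused whole. The fingers move at their own pace and stop on an object; "force" is the grip in N (left out, the last holds). Time passes only in rows, so rows that repeat a pose let the fingers close. It gives the time, the measured TCP pose, the force, the opening and the grip force at its end, in the units of the state.
- r.sense(): the state, without advancing time (a new reading comes with each control period).
- r.snapshot(name): name is "side" or "top" or "wrist"; returns a dict with "frame" (400x640x3 uint8, red, green, blue), "fx", "fy", "cx", "cy" (pixels), "k1" (the pictures are not rectified: a ray, as slopes to the right and down, at radius r is drawn at 1 + k1 r^2 times it, then the intrinsics apply), "camera_from_world" (4x4, takes a point from world to camera coordinates). Camera axes: x right, y up, looking along -z (the intrinsics and any distortion apply to the point x, -y, -z); pixel columns grow to the right and rows downward; lengths in mm; the calibration is good to about 2 mm. A picture is of the moment at which its call begins. There is no depth.
- r.hand_in(): hands the job in; it is judged then, once.
The state is a dict: "time": time; "joint_pos": joint angles; "qd": joint speeds; "joint_efforts": joint torques, N m; "tool_pos": TCP position; "tcp_rot": TCP orientation; "ft_force": force on the tool from outside, world axes, zero at the start; "wrist_torque": the same for the moment, N m; "finger_gap": finger opening in mm; "grip_force": force on a finger pad.
Only numpy, scipy, OpenCV 4.12 (cv2) and the standard library are available. Lean on these libraries where they do the work, as an engineer would, in place of code of your own. Each camera call takes 0.05 s, during which the arm holds its last target. There are 200 camera calls.

## Working session

There is one attempt and no reset: what is moved stays moved. The work goes in short steps, Python scripts to look and compute and a tool call to move; the robot and the scene stay as the last step left them, time stands still between calls to the robot, and variables do not carry over. Pictures are saved under pics/ and viewed, at most 10 in all, crops included, and the job is handed in when it is done.

Besides the shell and the picture viewer there is one more tool, called after ">>>" in YAML: its name, and indented under it one key for each argument. servo_tool: Moves the arm, as the interface text tells. Its arguments: {"type":"object","properties":{"fingers":{"type":"array","items":{"type":"number"}},"linear":{"type":"array","items":{"type":"array","items":{"type":"number"}}},"rotation":{"type":"array","items":{"type":"array","items":{"type":"number"}}},"force":{"type":"number"}},"required":["fingers","linear","rotation"]}

```bash
mkdir -p pics; cat > h.py <<'E'
import numpy as np, cv2
from bench import r
from scipy.spatial.transform import Rotation as R
def snap(n,save=None):
    s=r.snapshot(n)
    if save: cv2.imwrite(f'pics/{save}.png',cv2.cvtColor(s['frame'],cv2.COLOR_RGB2BGR))
    return s
def ray(s,u,v):
    x=np.array([(u-s['cx'])/s['fx'],(v-s['cy'])/s['fy']]);d=x.copy()
    for _ in range(20): d=x/(1+s['k1']*(d@d))
    M=np.array(s['camera_from_world']);A=M[:3,:3];c=-A.T@M[:3,3]
    return c,A.T@np.array([d[0],-d[1],-1])
def onz(s,u,v,z):
    c,d=ray(s,u,v);return c+d*(z-c[2])/d[2]
def proj(s,P):
    M=np.array(s['camera_from_world']);p=M[:3,:3]@np.array(P)+M[:3,3]
    x=np.array([p[0],-p[1]])/-p[2];x=x*(1+s['k1']*(x@x))
    return np.array([s['cx']+s['fx']*x[0],s['cy']+s['fy']*x[1]])
E
python3 - <<'E'
from h import *
a=snap('top','top0');b=snap('side','side0')
for s in(a,b):
    M=np.array(s['camera_from_world']);print(-M[:3,:3].T@M[:3,3],s['fx'],s['k1'])
print(r.sense())
E
```

```text
[383.87169511 -74.37373544 950.51245532] 377.7468924149056 -0.09174937218668003
[ 460.31087858 -978.99878739  616.85022995] 407.3561335082144 -0.017735677630185315
{'time': 0.1, 'joint_pos': array([ 6.92485379e+01,  7.51197274e+00,  8.53221978e+01, -1.17549766e-03,
        8.72593965e+01, -4.89335383e+00]), 'qd': array([-0.05853134, -0.13646512, -0.16186016, -0.09405109,  0.0028778 ,
        0.02470255]), 'joint_efforts': array([ 1.41901626e-03, -5.70950782e+01, -5.01942194e+01, -1.56109140e-04,
        8.24323244e-03, -1.73317829e-05]), 'tool_pos': array([163.78392406, 576.75120861, 249.34492668]), 'tcp_rot': array([-1.79906674e+02, -6.81160656e-03,  1.64141943e+02]), 'ft_force': array([-0.12525352,  0.15022252, -0.28936336]), 'wrist_torque': array([ 0.02616306, -0.0057769 , -0.00305678]), 'grip_force': 0.0, 'finger_gap': 85.3198686314388}
```

View pics/top0.png

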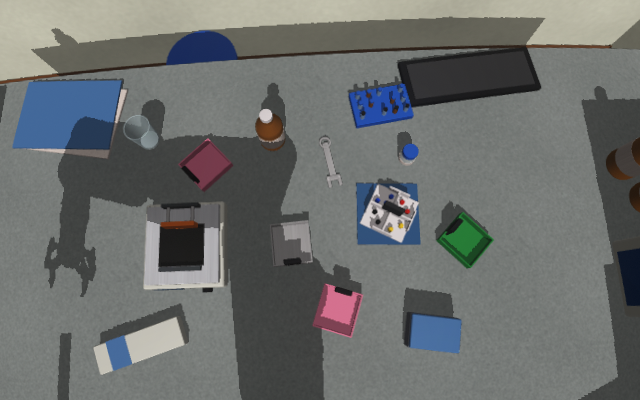

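View pics/side0.png

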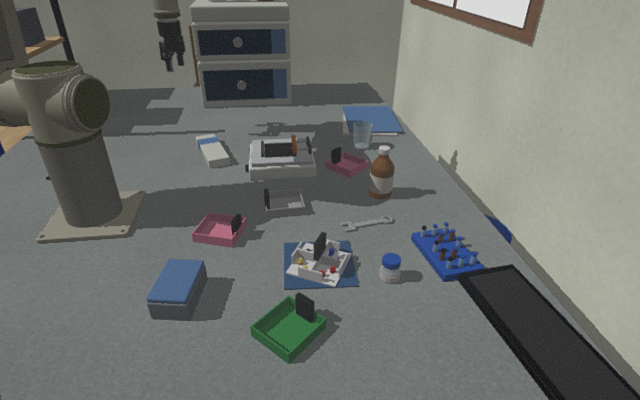

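The top view shows four dish-like parts. The steel-grey dish is at (292,244) with its lug at (292,262). The others are maroon (206,164), pink (338,310) and green (464,239). Only the grey one fits "steel". The shaker is at (184,247) with the orange jaw at (180,222), and the tray is at (391,212). I'll confirm with one enlarged crop.

```bash
python3 - <<'E'
import cv2
t=cv2.imread('pics/top0.png')
cv2.imwrite('pics/crop0.png',cv2.resize(t[170:300,135:325],(800,547),interpolation=cv2.INTER_CUBIC))
cv2.imwrite('pics/crop1.png',cv2.resize(t[170:260,345:465],(800,600),interpolation=cv2.INTER_CUBIC))
E
```

```text
(no output)
```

View pics/crop0.png

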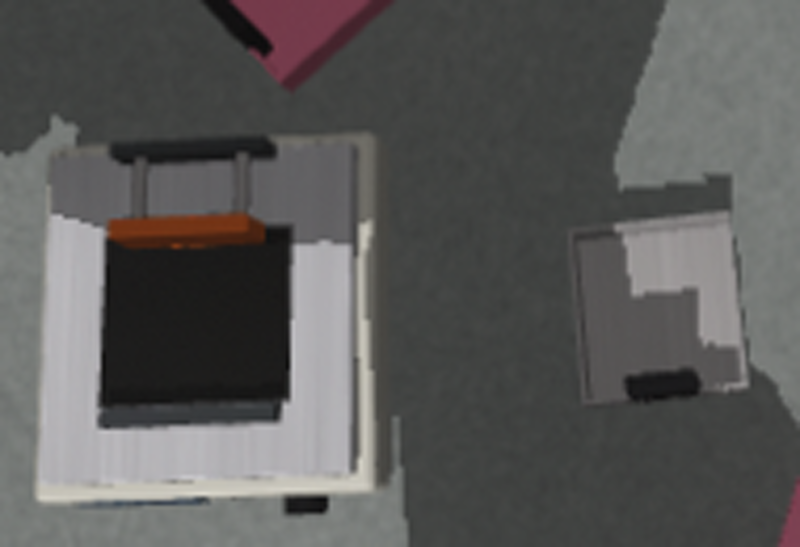

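View pics/crop1.png

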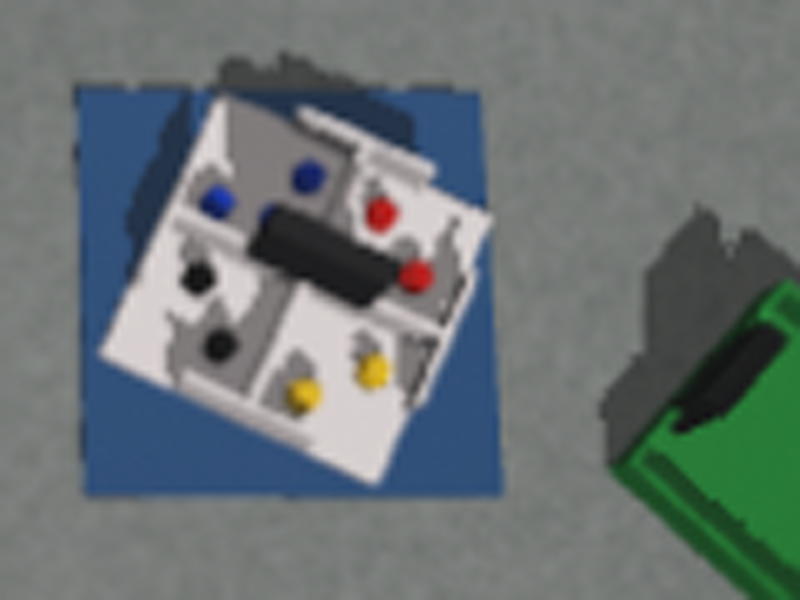

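The crops confirm it. In crop0 the grey steel dish has its black lug towards the robot, the dark bar's inner edge runs about (100,404)–(285,400), and the orange jaw is on the far side. In crop1 the tray's blue compartment points up-left with its corner at (222,95), and the fin runs about (265,235)–(385,280). Next I'll cast rays for first positions.

```bash
python3 - <<'E'
from h import *
s=snap('top')
f=lambda u,v,k,z:onz(s,u/k[0]+k[2],v/k[1]+k[3],z)[:2].round(1)
k0=(800/190,547/130,135,170);k1=(800/120,600/90,345,170)
print('bar inner top ends',f(102,404,k0,68),f(282,399,k0,68))
print('bar outer',f(98,426,k0,68),f(278,418,k0,68))
print('jaw top',f(110,217,k0,90),f(250,215,k0,90),f(265,238,k0,90),f(108,240,k0,90))
print('box top corners',f(50,152,k0,56),f(355,140,k0,56),f(352,470,k0,56),f(40,485,k0,56))
print('lug top',f(627,377,k0,54),f(698,372,k0,54),f(698,395,k0,54),f(630,400,k0,54))
print('dish rim',f(570,232,k0,26),f(728,213,k0,26),f(748,386,k0,26),f(585,402,k0,26))
print('fin top',f(283,207,k1,77),f(400,260,k1,77),f(365,300,k1,77),f(250,245,k1,77))
print('tray corners floor',f(222,95,k1,6),f(490,215,k1,6),f(380,485,k1,6),f(100,350,k1,6))
print('mat',f(75,87,k1,3),f(480,90,k1,3),f(503,495,k1,3),f(85,495,k1,3))
E
```

```text
bar inner top ends [461.3 292.5] [458.6 190. ]
bar outer [449.2 294.6] [448.3 192.3]
jaw top [563.  281.2] [559.3 201.4] [545.8 192.9] [550. 282.]
box top corners [611.2 332.8] [606.8 150.7] [418.1 154.3] [418.6 332.8]
lug top [460.8  -1.1] [461.1 -41. ] [448.3 -40.3] [447.9  -2.1]
dish rim [550.3  30.9] [555.8 -62.8] [453.6 -68.3] [450.3  26.1]
fin top [ 581.4 -255.5] [ 559.3 -295.4] [ 545.7 -281.1] [ 568.3 -242.2]
tray corners floor [ 643.7 -251.1] [ 589.1 -350.6] [ 487.5 -295.7] [ 546.1 -194.3]
mat [ 651.4 -194.3] [ 640.3 -353.9] [ 480.8 -343.1] [ 491.6 -184.1]
```

```bash
cat >> h.py <<'E'
def go(p,yaw,Rt=None):
    q=r.sense();A=R.from_euler('xyz',q['tcp_rot'],degrees=True)
    B=Rt if Rt is not None else R.from_euler('xyz',[180,0,yaw],degrees=True)
    print('t',round(q['time'],2),'at',q['tool_pos'].round(1),q['tcp_rot'].round(2),'F',q['ft_force'].round(1),'gap',round(q['finger_gap'],1))
    print('lin m',(A.inv().apply(np.array(p)-q['tool_pos'])/1000).round(4),'rot',(A.inv()*B).as_rotvec(degrees=True).round(2))
E
python3 - <<'E'
from h import *
go([455,-20,150],92.5)
E
```

```text
t 0.15 at [163.8 576.8 249.5] [-1.7992e+02 -1.0000e-02  1.6414e+02] F [-0.5 -0.1  0.7] gap 85.4
lin m [-0.4432 -0.4943  0.1001] rot [-8.000e-02  5.000e-02  7.164e+01]
```

>>> servo_tool:
  fingers: [0.0854,0.0854,0.0854,0.0854,0.0854,0.0854,0.0854,0.0854,0.0854,0.0854]
  linear:
    - [-0.443,-0.494,0.1]
    - [-0.443,-0.494,0.1]
    - [-0.443,-0.494,0.1]
    - [-0.443,-0.494,0.1]
    - [-0.443,-0.494,0.1]
    - [-0.443,-0.494,0.1]
    - [-0.443,-0.494,0.1]
    - [-0.443,-0.494,0.1]
    - [-0.443,-0.494,0.1]
    - [-0.443,-0.494,0.1]
  rotation:
    - [0,0,71.6]
    - [0,0,71.6]
    - [0,0,71.6]
    - [0,0,71.6]
    - [0,0,71.6]
    - [0,0,71.6]
    - [0,0,71.6]
    - [0,0,71.6]
    - [0,0,71.6]
    - [0,0,71.6]

```text
time: 1.15
tool_pos: [381.2, 131.0, 175.6]
tcp_rot: [180.0, -0.0, 92.4]
ft_force: [0.3, 0.7, -0.0]
finger_gap: 85.0
grip_force: 0.0
```

```bash
python3 - <<'E'
from h import *
go([455,-20,150],92.5)
E
```

```text
t 1.15 at [381.2 131.  175.6] [ 1.7996e+02 -1.0000e-02  9.2440e+01] F [ 0.3  0.7 -0. ] gap 85.0
lin m [-0.154   0.0673  0.0256] rot [ 0.04 -0.01 -0.06]
```

>>> servo_tool:
  fingers: [0.0854,0.0854,0.0854,0.0854,0.0854,0.0854]
  linear:
    - [-0.154,0.067,0.025]
    - [-0.154,0.067,0.025]
    - [-0.154,0.067,0.025]
    - [-0.154,0.067,0.025]
    - [-0.154,0.067,0.025]
    - [-0.154,0.067,0.025]
  rotation:
    - [0,0,0]
    - [0,0,0]
    - [0,0,0]
    - [0,0,0]
    - [0,0,0]
    - [0,0,0]

```text
time: 1.75
tool_pos: [454.2, -18.0, 150.4]
tcp_rot: [-179.9, -0.0, 92.5]
ft_force: [0.3, -0.4, -0.4]
finger_gap: 85.2
grip_force: 0.0
```

```bash
python3 - <<'E'
from h import *
go([455,-20.5,45],92.5)
s=snap('wrist','w1')
for P in ([455,-20,54],[503,-18,3],[455,-20,42]): print(proj(s,P))
E
```

```text
t 1.75 at [454.2 -18.  150.4] [-1.7993e+02 -3.0000e-02  9.2460e+01] F [ 0.3 -0.4 -0.4] gap 85.2
lin m [-0.0026  0.0009  0.1054] rot [-0.07 -0.03 -0.04]
[323.06555204 213.13323752]
[379.70600802 192.50041139]
[322.99174298 207.53614118]
```

View pics/w1.png

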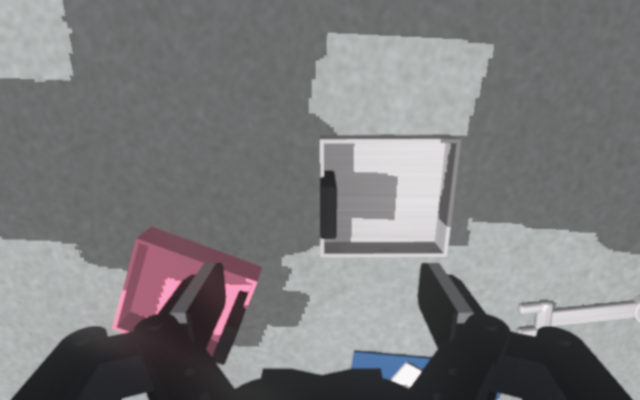

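Wrist view: the grey dish has rim corners at about (320,139), (461,137), (449,255) and (321,255), with the lug at (328,205). The pink dish at lower left is not touched.

```bash
python3 - <<'E'
from h import *
s=snap('wrist')
c=[onz(s,u,v,26)[:2] for u,v in((320,139),(461,137),(449,255),(321,255))];print(np.round(c,1),np.mean(c,0))
for a,b in((0,1),(3,2)): d=c[b]-c[a];print(np.degrees(np.arctan2(d[1],d[0])),np.hypot(*d))
print([onz(s,u,v,54)[:2].round(1) for u,v in((321,181),(337,181),(337,238),(321,238))])
M=np.array(s['camera_from_world']);print(-M[:3,:3].T@M[:3,3])
E
```

```text
[[450.8  28.2]
 [554.4  34.3]
 [561.  -61.8]
 [455.6 -66.3]] [505.4436543  -16.41095205]
3.35935371186298 103.82996190412042
2.4252268526249288 105.49214341498329
[array([452.6,   3.6]), array([463.4,   4.1]), array([465.9, -38. ]), array([454.4, -38.5])]
[450.33650986  60.63903778 274.65657321]
```

>>> servo_tool:
  fingers: [0.0854,0.0854,0.0854,0.0854,0.0854,0.0854,0.0854,0.0854]
  linear:
    - [-0.001,0.003,0.04]
    - [-0.001,0.003,0.08]
    - [-0.001,0.003,0.107]
    - [-0.001,0.003,0.107]
    - [-0.001,0.003,0.107]
    - [-0.001,0.003,0.107]
    - [-0.001,0.003,0.107]
    - [-0.001,0.003,0.107]
  rotation:
    - [0,0,-0.5]
    - [0,0,-0.5]
    - [0,0,-0.5]
    - [0,0,-0.5]
    - [0,0,-0.5]
    - [0,0,-0.5]
    - [0,0,-0.5]
    - [0,0,-0.5]

```text
time: 2.65
tool_pos: [458.9, -19.0, 45.3]
tcp_rot: [179.8, 0.0, 93.0]
ft_force: [0.9, 0.0, 0.8]
finger_gap: 85.5
grip_force: 0.0
```

>>> servo_tool:
  fingers: [0,0,0,0,0,0,0,0,0,0]
  linear:
    - [0,0,0]
    - [0,0,0]
    - [0,0,0]
    - [0,0,0]
    - [0,0,0]
    - [0,0,0]
    - [0,0,0]
    - [0,0,0]
    - [0,0,0]
    - [0,0,0]
  rotation:
    - [0,0,0]
    - [0,0,0]
    - [0,0,0]
    - [0,0,0]
    - [0,0,0]
    - [0,0,0]
    - [0,0,0]
    - [0,0,0]
    - [0,0,0]
    - [0,0,0]
  force: 80

```text
time: 3.65
tool_pos: [457.9, -18.9, 43.9]
tcp_rot: [180.0, 0.0, 93.0]
ft_force: [0.4, 0.3, 0.5]
finger_gap: 10.8
grip_force: 78.3
```

>>> servo_tool:
  fingers: [0,0,0,0,0,0]
  linear:
    - [0,0,-0.02]
    - [0,0,-0.06]
    - [0,0,-0.1]
    - [0,0,-0.14]
    - [0,0,-0.156]
    - [0,0,-0.156]
  rotation:
    - [0,0,0]
    - [0,0,0]
    - [0,0,0]
    - [0,0,0]
    - [0,0,0]
    - [0,0,0]

```text
time: 4.25
tool_pos: [459.2, -19.1, 202.7]
tcp_rot: [179.7, 0.1, 93.0]
ft_force: [0.6, -0.3, -2.9]
finger_gap: 10.7
grip_force: 78.3
```

```bash
python3 - <<'E'
from h import *
go([446,242,200],88.6)
E
```

```text
t 4.25 at [459.2 -19.1 202.7] [1.7972e+02 6.0000e-02 9.3040e+01] F [ 0.6 -0.3 -2.9] gap 10.7
lin m [0.2614 0.0007 0.0024] rot [0.28 0.05 4.44]
```

>>> servo_tool:
  fingers: [0,0,0,0,0,0,0,0,0,0]
  linear:
    - [0.04,0,0.001]
    - [0.08,0,0.001]
    - [0.12,0,0.001]
    - [0.16,0,0.001]
    - [0.2,0,0.001]
    - [0.24,0,0.001]
    - [0.261,0,0.001]
    - [0.261,0,0.001]
    - [0.261,0,0.001]
    - [0.261,0,0.001]
  rotation:
    - [0,0,1]
    - [0,0,2]
    - [0,0,3]
    - [0,0,4.4]
    - [0,0,4.4]
    - [0,0,4.4]
    - [0,0,4.4]
    - [0,0,4.4]
    - [0,0,4.4]
    - [0,0,4.4]

```text
time: 5.25
tool_pos: [443.3, 240.7, 197.4]
tcp_rot: [-179.9, 0.1, 88.6]
ft_force: [0.7, -0.3, -1.0]
finger_gap: 10.7
grip_force: 78.1
```

```bash
python3 - <<'E'
from h import *
go([446,242,118],88.6)
a=snap('wrist','w2');b=snap('side')
f=cv2.cvtColor(b['frame'],cv2.COLOR_RGB2BGR)[80:200,220:340]
w=cv2.cvtColor(a['frame'],cv2.COLOR_RGB2BGR)
cv2.imwrite('pics/c2.png',np.hstack([cv2.resize(w,(480,300)),cv2.resize(f,(300,300),interpolation=cv2.INTER_CUBIC)]))
E
```

```text
t 5.25 at [443.3 240.7 197.4] [-1.7989e+02  8.0000e-02  8.8610e+01] F [ 0.7 -0.3 -1. ] gap 10.7
lin m [0.0015 0.0028 0.0794] rot [-0.11  0.08  0.01]
```

View pics/c2.png

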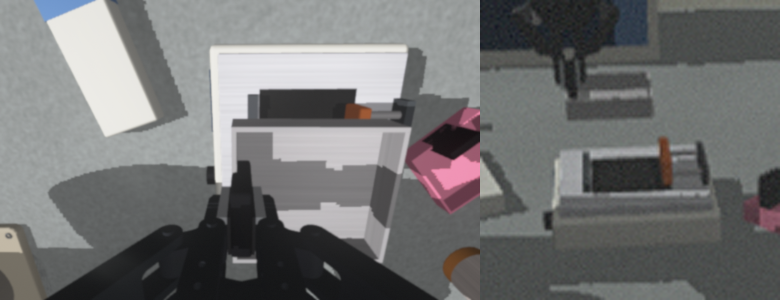

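Wrist view on the left, side view on the right: the dish is held level over the shaker with the lug on the bar side. The orange jaw is ahead of its +x wall. I'll descend to just above bar height.

>>> servo_tool:
  fingers: [0,0,0,0,0,0,0]
  linear:
    - [0.001,0,0.03]
    - [0.001,0,0.06]
    - [0.001,0,0.079]
    - [0.001,0,0.079]
    - [0.001,0,0.079]
    - [0.001,0,0.079]
    - [0.001,0,0.079]
  rotation:
    - [0,0,0]
    - [0,0,0]
    - [0,0,0]
    - [0,0,0]
    - [0,0,0]
    - [0,0,0]
    - [0,0,0]

```text
time: 6.05
tool_pos: [445.0, 243.1, 121.6]
tcp_rot: [179.8, -0.1, 88.6]
ft_force: [0.4, 0.3, -1.2]
finger_gap: 10.7
grip_force: 78.0
```

>>> servo_tool:
  fingers: [0,0,0,0,0,0]
  linear:
    - [0,0.004,0]
    - [0,0.008,0]
    - [0,0.012,0]
    - [0,0.016,0]
    - [0,0.016,0]
    - [0,0.016,0]
  rotation:
    - [0,0,0]
    - [0,0,0]
    - [0,0,0]
    - [0,0,0]
    - [0,0,0]
    - [0,0,0]

```text
time: 6.65
tool_pos: [459.6, 242.4, 119.6]
tcp_rot: [-180.0, 0.0, 88.6]
ft_force: [-4.3, 0.2, 0.4]
finger_gap: 10.4
grip_force: 78.5
```

>>> servo_tool:
  fingers: [0,0,0,0,0,0]
  linear:
    - [0,0.004,0]
    - [0,0.008,0]
    - [0,0.011,0]
    - [0,0.011,0]
    - [0,0.011,0]
    - [0,0.011,0]
  rotation:
    - [0,0,0]
    - [0,0,0]
    - [0,0,0]
    - [0,0,0]
    - [0,0,0]
    - [0,0,0]

```text
time: 7.25
tool_pos: [470.6, 242.1, 119.6]
tcp_rot: [-180.0, 0.0, 88.6]
ft_force: [-5.1, 1.5, -0.4]
finger_gap: 11.0
grip_force: 78.5
```

```bash
python3 - <<'E'
from h import *
go([469,242,102],88.6)
a=snap('wrist');b=snap('top');c=snap('side')
g=lambda s,y0,y1,x0,x1:cv2.resize(cv2.cvtColor(s['frame'],cv2.COLOR_RGB2BGR)[y0:y1,x0:x1],(400,400),interpolation=cv2.INTER_CUBIC)
cv2.imwrite('pics/c3.png',np.hstack([g(b,190,300,130,240),g(c,100,200,230,330)]))
E
```

```text
t 7.25 at [470.6 242.1 119.6] [-1.7996e+02  1.0000e-02  8.8640e+01] F [-5.1  1.5 -0.4] gap 11.0
lin m [-0.0002 -0.0016  0.0176] rot [-0.04  0.01  0.04]
```

View pics/c3.png

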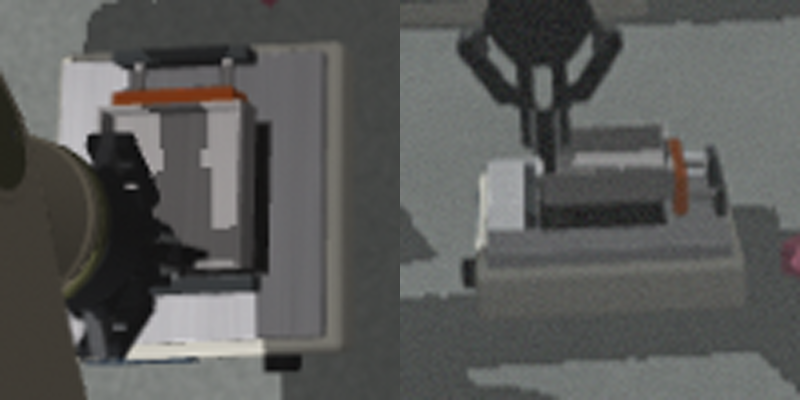

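The jaw is pressed back and the dish's lug wall clears the bar's inner edge (top view left, bar at (215,282)). Lowering now.

>>> servo_tool:
  fingers: [0,0,0,0,0,0,0]
  linear:
    - [0,0,0.004]
    - [0,0,0.008]
    - [0,0,0.012]
    - [0,0,0.015]
    - [0,0,0.017]
    - [0,0,0.017]
    - [0,0,0.017]
  rotation:
    - [0,0,0]
    - [0,0,0]
    - [0,0,0]
    - [0,0,0]
    - [0,0,0]
    - [0,0,0]
    - [0,0,0]

```text
time: 8.1
tool_pos: [470.4, 242.0, 102.3]
tcp_rot: [-179.9, 0.0, 88.6]
ft_force: [-5.5, -0.2, -0.7]
finger_gap: 10.6
grip_force: 78.3
```

>>> servo_tool:
  fingers: [0,0,0,0,0]
  linear:
    - [0,0,0.001]
    - [0,0,0.002]
    - [0,0,0.0025]
    - [0,0,0.0025]
    - [0,0,0.0025]
  rotation:
    - [0,0,0]
    - [0,0,0]
    - [0,0,0]
    - [0,0,0]
    - [0,0,0]

```text
time: 8.6
tool_pos: [470.9, 242.1, 100.3]
tcp_rot: [180.0, 0.0, 88.6]
ft_force: [-5.5, -0.0, 0.7]
finger_gap: 10.6
grip_force: 78.6
```

>>> servo_tool:
  fingers: [0,0,0,0,0,0]
  linear:
    - [0,0,0.001]
    - [0,-0.001,0.001]
    - [0,-0.002,0.001]
    - [0,-0.003,0.001]
    - [0,-0.003,0.001]
    - [0,-0.003,0.001]
  rotation:
    - [0,0,0]
    - [0,0,0]
    - [0,0,0]
    - [0,0,0]
    - [0,0,0]
    - [0,0,0]

```text
time: 9.2
tool_pos: [468.5, 242.2, 99.9]
tcp_rot: [179.9, -0.0, 88.6]
ft_force: [-0.8, -1.3, 5.6]
finger_gap: 10.9
grip_force: 79.3
```

>>> servo_tool:
  fingers: [0.05,0.05,0.05,0.05,0.05,0.05]
  linear:
    - [0,0,0]
    - [0,0,0]
    - [0,0,0]
    - [0,0,0]
    - [0,0,0]
    - [0,0,0]
  rotation:
    - [0,0,0]
    - [0,0,0]
    - [0,0,0]
    - [0,0,0]
    - [0,0,0]
    - [0,0,0]

```text
time: 9.8
tool_pos: [467.8, 242.2, 99.2]
tcp_rot: [-180.0, 0.0, 88.6]
ft_force: [0.5, 0.6, 0.5]
finger_gap: 50.1
grip_force: 0.0
```

>>> servo_tool:
  fingers: [0.06,0.06,0.06,0.06,0.06,0.06]
  linear:
    - [0,0,-0.03]
    - [0,0,-0.07]
    - [0,0,-0.11]
    - [0,0,-0.11]
    - [-0.04,0,-0.11]
    - [-0.08,0,-0.11]
  rotation:
    - [0,0,0]
    - [0,0,0]
    - [0,0,0]
    - [0,0,0]
    - [0,0,0]
    - [0,0,0]

```text
time: 10.4
tool_pos: [465.9, 162.1, 209.4]
tcp_rot: [180.0, -0.0, 88.8]
ft_force: [0.6, -0.3, 0.6]
finger_gap: 59.9
grip_force: 0.0
```

```bash
python3 - <<'E'
from h import *
# tray estimate: fin top centre/yaw, corners
go([564,-270,150],67)
b=snap('top');c=snap('side')
g=lambda s,y0,y1,x0,x1:cv2.resize(cv2.cvtColor(s['frame'],cv2.COLOR_RGB2BGR)[y0:y1,x0:x1],(400,400),interpolation=cv2.INTER_CUBIC)
cv2.imwrite('pics/c4.png',np.hstack([g(b,190,300,130,240),g(c,100,200,230,330)]))
E
```

```text
t 10.4 at [465.9 162.1 209.4] [ 1.7996e+02 -1.0000e-02  8.8790e+01] F [ 0.6 -0.3  0.6] gap 59.9
lin m [-0.4299  0.1072  0.0594] rot [ 4.000e-02 -2.000e-02  2.179e+01]
```

View pics/c4.png

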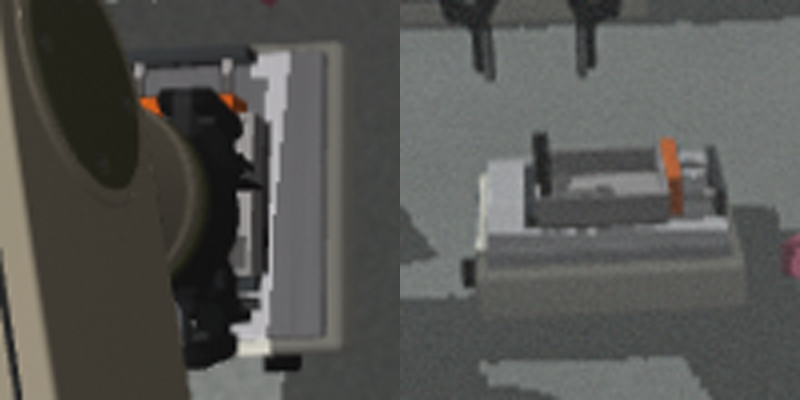

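The dish is seated flat between bar and jaw in the side view, with the lug at (540,160) on the bar side and the jaw at (670,178). Now the tray: centre about (565,-271), yaw about -29.5, so tool yaw 60.5.

```bash
python3 - <<'E'
from h import *
go([565,-271,170],60.5)
E
```

```text
t 10.5 at [465.9 158.8 208.9] [-1.7999e+02  1.0000e-01  8.8480e+01] F [0.2 0.  0.2] gap 60.0
lin m [-0.4269  0.1105  0.0396] rot [2.000e-02 1.000e-01 2.798e+01]
```

>>> servo_tool:
  fingers: [0.08,0.08,0.08,0.08,0.08,0.08,0.08,0.08,0.08,0.08]
  linear:
    - [-0.427,0.11,0.039]
    - [-0.427,0.11,0.039]
    - [-0.427,0.11,0.039]
    - [-0.427,0.11,0.039]
    - [-0.427,0.11,0.039]
    - [-0.427,0.11,0.039]
    - [-0.427,0.11,0.039]
    - [-0.427,0.11,0.039]
    - [-0.427,0.11,0.039]
    - [-0.427,0.11,0.039]
  rotation:
    - [0,0,28]
    - [0,0,28]
    - [0,0,28]
    - [0,0,28]
    - [0,0,28]
    - [0,0,28]
    - [0,0,28]
    - [0,0,28]
    - [0,0,28]
    - [0,0,28]

```text
time: 11.5
tool_pos: [565.5, -271.9, 168.4]
tcp_rot: [-180.0, 0.1, 60.4]
ft_force: [-0.7, 1.0, 0.2]
finger_gap: 80.0
grip_force: 0.0
```

>>> servo_tool:
  fingers: [0.08,0.08,0.08,0.08]
  linear:
    - [0,0,0]
    - [0,0,0]
    - [0,0,0]
    - [0,0,0]
  rotation:
    - [0,0,0]
    - [0,0,0]
    - [0,0,0]
    - [0,0,0]

```text
time: 11.9
tool_pos: [566.1, -266.0, 170.8]
tcp_rot: [180.0, -0.0, 60.7]
ft_force: [0.4, -0.1, -0.5]
finger_gap: 80.0
grip_force: 0.0
```

```bash
python3 - <<'E'
from h import *
go([565,-271,59],60.5)
s=snap('wrist','w5')
for P in ([565,-271,77],[643,-251,6]): print(proj(s,P))
E
```

```text
t 11.9 at [ 566.1 -266.   170.8] [ 1.7996e+02 -1.0000e-02  6.0730e+01] F [ 0.4 -0.1 -0.5] gap 80.0
lin m [-0.0049  0.0014  0.1118] rot [ 0.04 -0.01  0.23]
[323.43356671 218.07025194]
[391.77174628 126.57737209]
```

View pics/w5.png

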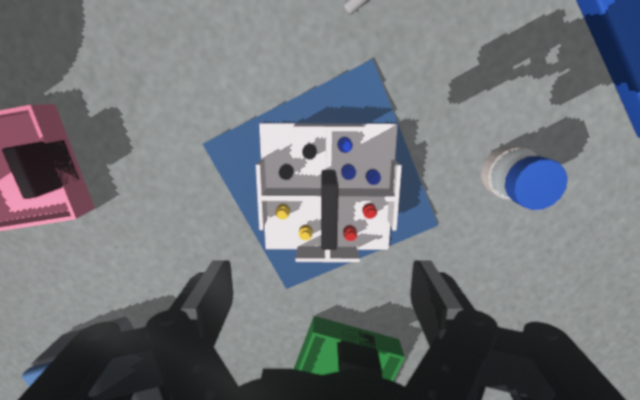

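Wrist view: the fin is square to the tool with its top centred at about (329,219), against (323,218) predicted, so I shift about 3 mm along tool y. All 9 fittings are in place, blue at (345,145), (348,172) and (373,177).

>>> servo_tool:
  fingers: [0.08,0.08,0.08,0.08,0.08,0.08,0.08]
  linear:
    - [-0.005,0.004,0.04]
    - [-0.005,0.004,0.08]
    - [-0.005,0.004,0.1]
    - [-0.005,0.004,0.112]
    - [-0.005,0.004,0.112]
    - [-0.005,0.004,0.112]
    - [-0.005,0.004,0.112]
  rotation:
    - [0,0,0]
    - [0,0,0]
    - [0,0,0]
    - [0,0,0]
    - [0,0,0]
    - [0,0,0]
    - [0,0,0]

```text
time: 12.65
tool_pos: [568.2, -274.3, 60.6]
tcp_rot: [179.8, 0.0, 60.6]
ft_force: [-0.4, -0.6, -0.0]
finger_gap: 80.1
grip_force: 0.0
```

>>> servo_tool:
  fingers: [0.03,0.03,0.02,0.02,0,0,0,0,0,0]
  linear:
    - [0,0,0]
    - [0,0,0]
    - [0,0,0]
    - [0,0,0]
    - [0,0,0]
    - [0,0,0]
    - [0,0,0]
    - [0,0,0]
    - [0,0,0]
    - [0,0,0]
  rotation:
    - [0,0,0]
    - [0,0,0]
    - [0,0,0]
    - [0,0,0]
    - [0,0,0]
    - [0,0,0]
    - [0,0,0]
    - [0,0,0]
    - [0,0,0]
    - [0,0,0]
  force: 100

```text
time: 13.65
tool_pos: [567.0, -273.7, 58.6]
tcp_rot: [180.0, 0.0, 60.6]
ft_force: [-0.5, 0.4, 4.9]
finger_gap: 10.7
grip_force: 98.4
```

>>> servo_tool:
  fingers: [0,0,0,0,0,0,0,0,0,0]
  linear:
    - [0,0,-0.01]
    - [0,0,-0.03]
    - [0,0,-0.05]
    - [0,0,-0.075]
    - [0,0,-0.1]
    - [0,0,-0.125]
    - [0,0,-0.15]
    - [0,0,-0.175]
    - [0,0,-0.18]
    - [0,0,-0.18]
  rotation:
    - [0,0,0]
    - [0,0,0]
    - [0,0,0]
    - [0,0,0]
    - [0,0,0]
    - [0,0,0]
    - [0,0,0]
    - [0,0,0]
    - [0,0,0]
    - [0,0,0]

```text
time: 14.65
tool_pos: [567.1, -273.7, 238.9]
tcp_rot: [179.9, 0.0, 60.6]
ft_force: [0.1, -0.1, -3.1]
finger_gap: 10.9
grip_force: 97.6
```

```bash
python3 - <<'E'
from h import *
q=r.sense();print(q['joint_pos'].round(1))
# bed: dish centre ~ (513,242). pour dir d yaw 15.5
d=np.array([np.cos(np.radians(15.5)),np.sin(np.radians(15.5))])
for tilt in(20,45):
  c,s=np.cos(np.radians(tilt)),np.sin(np.radians(tilt)); print(tilt,82*c-53*s,-82*s-53*c)
p=np.array([513,242])-45*d
print(p);go([*p,245],60.5)
E
```

```text
[-30.4  12.3  81.1  -0.   86.5  -1.1]
20 58.927727308184046 -77.84936065435798
45 20.506096654409887 -95.45941546018392
[469.63662961 229.97427308]
t 14.65 at [ 567.1 -273.7  238.9] [179.92   0.    60.64] F [ 0.1 -0.1 -3.1] gap 10.9
lin m [ 0.3912 -0.3319 -0.0066] rot [0.08 0.   0.14]
```

>>> servo_tool:
  fingers: [0,0,0,0,0,0,0,0,0,0]
  linear:
    - [0.006,-0.005,0]
    - [0.018,-0.016,0]
    - [0.037,-0.031,0]
    - [0.061,-0.052,0]
    - [0.088,-0.074,0]
    - [0.114,-0.097,0]
    - [0.141,-0.12,0]
    - [0.168,-0.142,0]
    - [0.194,-0.165,0]
    - [0.221,-0.188,0]
  rotation:
    - [0,0,0]
    - [0,0,0]
    - [0,0,0]
    - [0,0,0]
    - [0,0,0]
    - [0,0,0]
    - [0,0,0]
    - [0,0,0]
    - [0,0,0]
    - [0,0,0]

```text
time: 15.65
tool_pos: [509.4, 13.0, 235.9]
tcp_rot: [-179.8, 0.1, 60.6]
ft_force: [0.3, -0.4, -2.8]
finger_gap: 11.1
grip_force: 97.8
```

>>> servo_tool:
  fingers: [0,0,0,0,0,0,0,0,0,0]
  linear:
    - [0.027,-0.023,0]
    - [0.053,-0.045,0]
    - [0.08,-0.068,0]
    - [0.107,-0.09,0]
    - [0.13,-0.11,0]
    - [0.147,-0.125,0]
    - [0.159,-0.135,0]
    - [0.167,-0.141,0]
    - [0.17,-0.144,0]
    - [0.17,-0.144,0]
  rotation:
    - [0,0,0]
    - [0,0,0]
    - [0,0,0]
    - [0,0,0]
    - [0,0,0]
    - [0,0,0]
    - [0,0,0]
    - [0,0,0]
    - [0,0,0]
    - [0,0,0]

```text
time: 16.65
tool_pos: [468.6, 230.0, 237.4]
tcp_rot: [-180.0, 0.1, 60.7]
ft_force: [1.0, -0.0, -2.8]
finger_gap: 11.0
grip_force: 97.7
```

>>> servo_tool:
  fingers: [0,0,0]
  linear:
    - [0,0,0]
    - [0,0,0]
    - [0,0,0]
  rotation:
    - [0,0,0]
    - [0,0,0]
    - [0,0,0]

```text
time: 16.95
tool_pos: [469.4, 229.4, 238.3]
tcp_rot: [180.0, -0.0, 60.6]
ft_force: [-0.0, 0.9, -2.3]
finger_gap: 10.6
grip_force: 97.7
```

```bash
cat > tilt.py <<'E'
from h import *
import sys
# spout target position and tilt -> tool move
T=float(sys.argv[1]);sp=np.array([float(v) for v in sys.argv[2:5]]);yaw=float(sys.argv[5]) if len(sys.argv)>5 else 60.6
B=R.from_euler('xyz',[180,0,yaw],degrees=True)*R.from_rotvec(np.array([1,-1,0])/2**.5*T,degrees=True)
p=sp-B.apply([58,58,53])
print(p.round(1));go(p,0,B)
E
python3 tilt.py 20 498 238 140;python3 tilt.py 45 498 238 118; python3 -c "
from h import *
s=snap('side');top=snap('top')
cv2.imwrite('pics/x.png',top['frame'])"
```

```text
[441.2 222.1 217.9]
t 16.95 at [469.4 229.4 238.3] [179.99  -0.    60.58] F [-0.   0.9 -2.3] gap 10.6
lin m [-0.0202 -0.021   0.0205] rot [ 14.15 -14.14  -0.02]
[478.2 232.5 213.5]
t 16.95 at [469.4 229.4 238.3] [179.99  -0.    60.58] F [-0.   0.9 -2.3] gap 10.6
lin m [0.007  0.0062 0.0249] rot [ 3.182e+01 -3.183e+01 -2.000e-02]
```

```bash
for a in "14 125" "18 120" "22 116" "26 113" "30 112" "34 112" "38 112" "42 112" "45 112"; do set -- $a; python3 tilt.py $1 496 237 $2 | sed -n '1p;3p'; done
```

```text
[431.7 219.  196.3]
lin m [-0.0277 -0.0277  0.0421] rot [ 9.91 -9.9  -0.  ]
[436.6 220.4 195.8]
lin m [-0.024  -0.024   0.0426] rot [ 12.74 -12.73  -0.  ]
[441.9 221.9 195.9]
lin m [-0.0202 -0.0202  0.0425] rot [ 15.56 -15.56  -0.  ]
[447.4 223.4 196.6]
lin m [-0.0161 -0.0162  0.0418] rot [ 18.39 -18.39  -0.  ]
[453.1 225.  198.9]
lin m [-0.0119 -0.0119  0.0394] rot [ 21.22 -21.22  -0.  ]
[459.  226.7 201.8]
lin m [-0.0076 -0.0076  0.0365] rot [ 24.05 -24.05  -0.  ]
[465.2 228.4 204.3]
lin m [-0.0031 -0.0031  0.0341] rot [ 26.88 -26.87  -0.  ]
[471.4 230.1 206.3]
lin m [0.0015 0.0015 0.0321] rot [ 29.71 -29.7   -0.  ]
[476.2 231.5 207.5]
lin m [0.0051 0.005  0.0309] rot [ 31.83 -31.82  -0.  ]
```

>>> servo_tool:
  fingers: [0,0,0,0,0,0,0,0,0,0]
  linear:
    - [-0.004,-0.004,0]
    - [-0.01,-0.01,0.004]
    - [-0.017,-0.017,0.01]
    - [-0.023,-0.023,0.018]
    - [-0.0277,-0.0277,0.026]
    - [-0.0277,-0.0277,0.034]
    - [-0.0277,-0.0277,0.04]
    - [-0.0277,-0.0277,0.042]
    - [-0.0277,-0.0277,0.042]
    - [-0.0277,-0.0277,0.042]
  rotation:
    - [1,-1,0]
    - [2,-2,0]
    - [3.5,-3.5,0]
    - [5,-5,0]
    - [6.5,-6.5,0]
    - [8,-8,0]
    - [9,-9,0]
    - [9.9,-9.9,0]
    - [9.9,-9.9,0]
    - [9.9,-9.9,0]

```text
time: 18.05
tool_pos: [431.7, 219.5, 196.3]
tcp_rot: [-170.0, 9.8, 61.5]
ft_force: [0.2, -0.0, -2.4]
finger_gap: 11.2
grip_force: 97.7
```

```bash
python3 tilt.py 14 496 237 125;for a in "18 120" "22 116" "26 113" "30 112" "34 112" "38 112" "42 112" "45 112"; do set -- $a; python3 tilt.py $1 496 237 $2 | sed -n '3p'; done
```

```text
[431.7 219.  196.3]
t 18.05 at [431.7 219.5 196.3] [-170.01    9.84   61.5 ] F [ 0.2 -0.  -2.4] gap 11.2
lin m [-0.0004  0.0002  0.0001] rot [0.02 0.   0.04]
lin m [ 0.0032  0.0038 -0.0006] rot [ 2.84 -2.83  0.03]
lin m [ 0.007   0.0076 -0.0021] rot [ 5.67 -5.65  0.03]
lin m [ 0.0107  0.0113 -0.0041] rot [ 8.5  -8.48  0.03]
lin m [ 0.0144  0.015  -0.0078] rot [ 11.33 -11.31   0.03]
lin m [ 0.0182  0.0188 -0.0121] rot [ 14.16 -14.14   0.03]
lin m [ 0.0221  0.0227 -0.0161] rot [ 16.99 -16.96   0.03]
lin m [ 0.0262  0.0269 -0.0196] rot [ 19.82 -19.79   0.03]
lin m [ 0.0294  0.0301 -0.022 ] rot [ 21.94 -21.91   0.03]
```

>>> servo_tool:
  fingers: [0,0,0,0,0,0,0,0,0,0]
  linear:
    - [0.0015,0.0015,0]
    - [0.0035,0.0035,-0.0006]
    - [0.0053,0.0053,-0.0013]
    - [0.0073,0.0073,-0.0021]
    - [0.009,0.009,-0.003]
    - [0.011,0.011,-0.0041]
    - [0.0128,0.0128,-0.006]
    - [0.0147,0.0147,-0.0078]
    - [0.0147,0.0147,-0.0078]
    - [0.0147,0.0147,-0.0078]
  rotation:
    - [1.4,-1.4,0]
    - [2.8,-2.8,0]
    - [4.2,-4.2,0]
    - [5.7,-5.7,0]
    - [7.1,-7.1,0]
    - [8.5,-8.5,0]
    - [9.9,-9.9,0]
    - [11.3,-11.3,0]
    - [11.3,-11.3,0]
    - [11.3,-11.3,0]

```text
time: 19.05
tool_pos: [453.0, 225.5, 199.0]
tcp_rot: [-157.9, 20.6, 64.7]
ft_force: [-0.3, -0.1, -2.1]
finger_gap: 10.7
grip_force: 97.9
```

```bash
for a in "30 112" "34 112" "38 112" "42 112" "45 112"; do set -- $a; python3 tilt.py $1 496 237 $2 | sed -n '3p'; done
```

```text
lin m [-0.0003  0.0004  0.0001] rot [ 0.1  -0.07  0.04]
lin m [ 0.0024  0.0031 -0.0055] rot [ 2.93 -2.9   0.04]
lin m [ 0.0055  0.0062 -0.0108] rot [ 5.76 -5.72  0.04]
lin m [ 0.0088  0.0095 -0.0158] rot [ 8.59 -8.55  0.03]
lin m [ 0.0114  0.0121 -0.0193] rot [ 10.71 -10.67   0.03]
```

>>> servo_tool:
  fingers: [0,0,0,0,0,0,0,0,0,0]
  linear:
    - [0.0013,0.0013,-0.0027]
    - [0.0027,0.0027,-0.0055]
    - [0.0042,0.0042,-0.008]
    - [0.0058,0.0058,-0.0108]
    - [0.0075,0.0075,-0.0133]
    - [0.0092,0.0092,-0.0158]
    - [0.0118,0.0118,-0.0193]
    - [0.0118,0.0118,-0.0193]
    - [0.0118,0.0118,-0.0193]
    - [0.0118,0.0118,-0.0193]
  rotation:
    - [1.4,-1.4,0]
    - [2.9,-2.9,0]
    - [4.3,-4.3,0]
    - [5.7,-5.7,0]
    - [7.1,-7.1,0]
    - [8.6,-8.6,0]
    - [10.7,-10.7,0]
    - [10.7,-10.7,0]
    - [10.7,-10.7,0]
    - [10.7,-10.7,0]

```text
time: 20.05
tool_pos: [475.9, 232.0, 207.8]
tcp_rot: [-144.8, 30.0, 70.4]
ft_force: [0.3, 0.0, -2.9]
finger_gap: 10.8
grip_force: 98.0
```

>>> servo_tool:
  fingers: [0,0,0,0,0,0,0,0,0,0]
  linear:
    - [0,0,0]
    - [0,0,0]
    - [0,0,0]
    - [0,0,0]
    - [0,0,0]
    - [0,0,0]
    - [0,0,0]
    - [0,0,0]
    - [0,0,0]
    - [0,0,0]
  rotation:
    - [0,0,0]
    - [0,0,0]
    - [0,0,0]
    - [0,0,0]
    - [0,0,0]
    - [0,0,0]
    - [0,0,0]
    - [0,0,0]
    - [0,0,0]
    - [0,0,0]

```text
time: 21.05
tool_pos: [475.9, 231.9, 207.2]
tcp_rot: [-144.6, 30.1, 70.4]
ft_force: [-0.8, -0.2, -2.6]
finger_gap: 10.6
grip_force: 98.0
```

```bash
python3 - <<'E'
from h import *
go([0,0,0],0)
def blue(n,x0,x1,y0,y1):
    s=snap(n);h=cv2.cvtColor(s['frame'],cv2.COLOR_RGB2HSV)
    m=cv2.inRange(h,(108,120,40),(130,255,255))
    k=cv2.connectedComponentsWithStats(m)
    for i in range(1,k[0]):
        u,v=k[3][i]
        if x0<u<x1 and y0<v<y1 and k[2][i][4]>2: print(n,k[3][i].round(1),k[2][i][4])
blue('side',220,340,60,200);blue('top',130,240,190,300);blue('wrist',0,640,0,400)
E
```

```text
t 21.05 at [475.9 231.9 207.2] [-144.63   30.07   70.43] F [-0.8 -0.2 -2.6] gap 10.6
lin m [-0.2232 -0.0889  0.5152] rot [-11.96  45.66  57.36]
side [278.5 146.2] 8
side [283.7 146.1] 9
top [179.  238.7] 28
top [184.1 243.4] 7
top [175.7 246. ] 24
wrist [475.9  69.9] 1163
wrist [507.5  57.6] 735
wrist [ 8.3 76.5] 506
wrist [ 20.6 109.7] 794
wrist [ 95.3 220.3] 22838
```

Top camera finds three separate blue blobs at (179,239), (184,243) and (176,246), all in the dish area. Levelling the tray now.

```bash
python3 - <<'E'
from h import *
s=snap('top')
for u,v in((179,238.7),(184.1,243.4),(175.7,246)): print(onz(s,u,v,66)[:2].round())
go([470,230,240],60.6)
E
```

```text
[524. 246.]
[512. 234.]
[507. 254.]
t 21.25 at [475.9 231.9 207.2] [-144.63   30.07   70.43] F [-0.4  0.2 -2.9] gap 10.9
lin m [-0.0197 -0.0194 -0.0188] rot [-31.89  31.91   0.04]
```

>>> servo_tool:
  fingers: [0,0,0,0,0,0,0,0,0,0]
  linear:
    - [-0.004,-0.004,-0.005]
    - [-0.009,-0.009,-0.01]
    - [-0.014,-0.014,-0.015]
    - [-0.0195,-0.0195,-0.019]
    - [-0.0195,-0.0195,-0.019]
    - [-0.0195,-0.0195,-0.019]
    - [-0.0195,-0.0195,-0.019]
    - [-0.0195,-0.0195,-0.019]
    - [-0.0195,-0.0195,-0.019]
    - [-0.0195,-0.0195,-0.019]
  rotation:
    - [-2,2,0]
    - [-6,6,0]
    - [-10,10,0]
    - [-14,14,0]
    - [-18,18,0]
    - [-22,22,0]
    - [-26,26,0]
    - [-29,29,0]
    - [-31,31,0]
    - [-31.9,31.9,0]

```text
time: 22.25
tool_pos: [469.3, 230.1, 240.6]
tcp_rot: [179.9, -0.1, 60.7]
ft_force: [0.3, -0.6, -2.6]
finger_gap: 11.0
grip_force: 97.9
```

>>> servo_tool:
  fingers: [0,0,0]
  linear:
    - [0,0,0]
    - [0,0,0]
    - [0,0,0]
  rotation:
    - [0,0,0]
    - [0,0,0]
    - [0,0,0]

```text
time: 22.55
tool_pos: [470.3, 230.2, 239.9]
tcp_rot: [-179.9, 0.1, 60.6]
ft_force: [-0.6, -0.3, -3.4]
finger_gap: 10.9
grip_force: 97.9
```

```bash
python3 - <<'E'
from h import *
go([567,-271.5,235],60.6)
E
```

```text
t 22.55 at [470.3 230.2 239.9] [-1.7994e+02  6.0000e-02  6.0630e+01] F [-0.6 -0.3 -3.4] gap 10.9
lin m [-0.3898  0.3304  0.005 ] rot [-0.06  0.06  0.03]
```

>>> servo_tool:
  fingers: [0,0,0,0,0,0,0,0,0,0]
  linear:
    - [-0.006,0.005,0]
    - [-0.018,0.016,0]
    - [-0.037,0.031,0]
    - [-0.061,0.052,0]
    - [-0.088,0.074,0]
    - [-0.114,0.097,0]
    - [-0.141,0.12,0]
    - [-0.168,0.142,0]
    - [-0.194,0.165,0]
    - [-0.221,0.188,0]
  rotation:
    - [0,0,0]
    - [0,0,0]
    - [0,0,0]
    - [0,0,0]
    - [0,0,0]
    - [0,0,0]
    - [0,0,0]
    - [0,0,0]
    - [0,0,0]
    - [0,0,0]

```text
time: 23.55
tool_pos: [525.7, -56.6, 240.0]
tcp_rot: [-180.0, 0.0, 60.6]
ft_force: [0.5, 0.2, -3.1]
finger_gap: 10.8
grip_force: 97.9
```

>>> servo_tool:
  fingers: [0,0,0,0,0,0,0,0,0,0]
  linear:
    - [-0.027,0.023,0]
    - [-0.053,0.045,0]
    - [-0.08,0.068,0]
    - [-0.107,0.09,0]
    - [-0.13,0.11,0]
    - [-0.147,0.125,0]
    - [-0.159,0.135,0]
    - [-0.167,0.141,0]
    - [-0.169,0.143,0]
    - [-0.169,0.143,0]
  rotation:
    - [0,0,0]
    - [0,0,0]
    - [0,0,0]
    - [0,0,0]
    - [0,0,0]
    - [0,0,0]
    - [0,0,0]
    - [0,0,0]
    - [0,0,0]
    - [0,0,0]

```text
time: 24.55
tool_pos: [567.4, -271.6, 240.0]
tcp_rot: [-180.0, -0.0, 60.6]
ft_force: [-0.4, 1.2, -3.0]
finger_gap: 10.6
grip_force: 97.9
```

>>> servo_tool:
  fingers: [0,0,0,0,0,0,0,0,0,0]
  linear:
    - [0,0,0.01]
    - [0,0,0.03]
    - [0,0,0.055]
    - [0,0,0.08]
    - [0,0,0.105]
    - [0,0,0.13]
    - [0,0,0.15]
    - [0,0,0.163]
    - [0,0,0.17]
    - [0,0,0.17]
  rotation:
    - [0,0,0]
    - [0,0,0]
    - [0,0,0]
    - [0,0,0]
    - [0,0,0]
    - [0,0,0]
    - [0,0,0]
    - [0,0,0]
    - [0,0,0]
    - [0,0,0]

```text
time: 25.55
tool_pos: [566.9, -271.2, 69.2]
tcp_rot: [-179.9, -0.0, 60.7]
ft_force: [-1.1, 0.8, -2.9]
finger_gap: 10.7
grip_force: 97.9
```

```bash
python3 - <<'E'
from h import *
go([567,-271.5,58.6],60.6)
E
```

```text
t 25.55 at [ 566.9 -271.2   69.2] [-179.91   -0.     60.67] F [-1.1  0.8 -2.9] gap 10.7
lin m [-0.0002  0.0002  0.0106] rot [-0.09 -0.    0.07]
```

>>> servo_tool:
  fingers: [0,0,0,0,0,0,0]
  linear:
    - [0,0,0.003]
    - [0,0,0.006]
    - [0,0,0.008]
    - [0,0,0.0095]
    - [0,0,0.0103]
    - [0,0,0.0103]
    - [0,0,0.0103]
  rotation:
    - [0,0,0]
    - [0,0,0]
    - [0,0,0]
    - [0,0,0]
    - [0,0,0]
    - [0,0,0]
    - [0,0,0]

```text
time: 26.25
tool_pos: [567.4, -272.0, 59.9]
tcp_rot: [180.0, -0.0, 60.6]
ft_force: [-0.4, -0.5, -2.7]
finger_gap: 10.7
grip_force: 97.9
```

>>> servo_tool:
  fingers: [0,0,0,0]
  linear:
    - [0,0,0.0008]
    - [0,0,0.0015]
    - [0,0,0.0015]
    - [0,0,0.0015]
  rotation:
    - [0,0,0]
    - [0,0,0]
    - [0,0,0]
    - [0,0,0]

```text
time: 26.65
tool_pos: [567.6, -272.0, 58.6]
tcp_rot: [180.0, 0.0, 60.6]
ft_force: [-0.2, -0.3, -1.0]
finger_gap: 10.9
grip_force: 98.3
```

Now in contact. Release slowly, then lift clear.

>>> servo_tool:
  fingers: [0.016,0.02,0.03,0.05,0.07,0.07,0.07,0.07]
  linear:
    - [0,0,0]
    - [0,0,0]
    - [0,0,0]
    - [0,0,0]
    - [0,0,0]
    - [0,0,0]
    - [0,0,0]
    - [0,0,0]
  rotation:
    - [0,0,0]
    - [0,0,0]
    - [0,0,0]
    - [0,0,0]
    - [0,0,0]
    - [0,0,0]
    - [0,0,0]
    - [0,0,0]

```text
time: 27.45
tool_pos: [567.4, -271.9, 58.3]
tcp_rot: [180.0, 0.0, 60.6]
ft_force: [-0.7, 0.1, -0.6]
finger_gap: 70.0
grip_force: 0.0
```

>>> servo_tool:
  fingers: [0.07,0.07,0.07,0.07,0.07,0.07,0.07,0.07,0.07]
  linear:
    - [0,0,-0.02]
    - [0,0,-0.06]
    - [0,0,-0.1]
    - [0,0,-0.14]
    - [0,0,-0.16]
    - [-0.04,0,-0.16]
    - [-0.08,0,-0.16]
    - [-0.1,0,-0.16]
    - [-0.1,0,-0.16]
  rotation:
    - [0,0,0]
    - [0,0,0]
    - [0,0,0]
    - [0,0,0]
    - [0,0,0]
    - [0,0,0]
    - [0,0,0]
    - [0,0,0]
    - [0,0,0]

```text
time: 28.35
tool_pos: [516.8, -361.6, 218.4]
tcp_rot: [180.0, 0.1, 60.5]
ft_force: [-0.3, 0.4, -0.1]
finger_gap: 69.9
grip_force: 0.0
```

```bash
python3 - <<'E'
from h import *
go([567,-271.5,58.6],60.6)
b=snap('top');c=snap('side')
g=lambda s,y0,y1,x0,x1:cv2.resize(cv2.cvtColor(s['frame'],cv2.COLOR_RGB2BGR)[y0:y1,x0:x1],(400,300),interpolation=cv2.INTER_CUBIC)
cv2.imwrite('pics/c9.png',np.vstack([np.hstack([g(b,200,290,130,250),g(c,120,195,235,335)]),np.hstack([g(b,170,260,345,465),g(c,225,300,270,370)])]))
E
```

```text
t 28.35 at [ 516.8 -361.6  218.4] [1.800e+02 5.000e-02 6.045e+01] F [-0.3  0.4 -0.1] gap 69.9
lin m [ 0.1033 -0.0007  0.1597] rot [ 0.    0.05 -0.15]
```

View pics/c9.png

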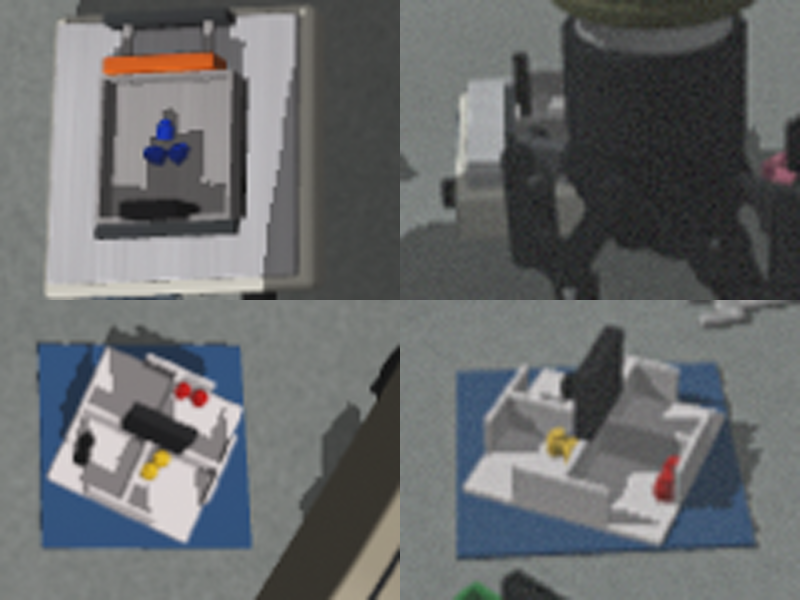

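The final picture shows:
- **Dish:** clamped square, with all three blue fittings inside it at (165,145).
- **Tray:** level on its mat, with red, yellow and black pairs still in their own compartments.
- **Arm:** clear of everything.

Handing in.

```bash
python3 -c "
from bench import r
print(r.hand_in())"
```

```text
the job is handed in; nothing more can be done
None
```

The job is handed in (no verdict returned): the last pictures show the dish clamped square with all three blue fittings in it, and the tray level on its mat with the red, yellow and black fittings still in their own compartments; I didn't re-check the bottle, jar and wrench, but no move went near them.

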